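Finish the cone-washer spring stack

ROBOT

A 6-joint arm with a two-finger parallel gripper is mounted at the origin on the work surface. World frame = base frame: x ahead of the robot, y to its left, z up, the work surface at z = 0. Lengths are in m, angles in degrees, forces in N, time in s.
With the tool pointing down it reaches from about 0.4 to 0.825 m from the base axis. Payload 7 kg.
Tool frame: the origin (TCP) lies on the centre line of the jaws, within the pads' length; the fingertips stand 14 mm ahead of it and the grasp point (between the pads) lies 5 mm behind it; z points along the fingers, y is the line along which they close (so a half turn about z gives the same grasp; the last joint's range is limited). The gripper opens to 88 mm and grips with 3 to 60 N. Pads are 19 mm wide; open, the fingers measure 130 mm over their backs; the gripper's body (78 mm by 193 mm) begins 47 mm behind the grasp point.
Start: joints at [16.507, 20.546, 0.682, 0, -70.136, -16.507], TCP at [0.675, -0, 0.241] pointing down, gripper open.
Joint ranges: [-176.03, 176.03], [-82.01, 121.73], [-58.28, 71.71], [-173.87, 95.51], [-174.79, -0.11], [-173.66, 173.66]. Speed limits (degrees/s): [136.94, 136.94, 172.46, 180, 180, 180].

INTERFACE

Orientations are given as [roll, pitch, yaw] about the fixed x, y, z axes, in that order (R = Rz(yaw) Ry(pitch) Rx(roll)).
In Python, from plant import r gives the robot as it stands.
- The arm moves only by the tool send_rows, never from a script. Its argument "steps" is a list of rows, each an object with "dp": the shift along the tool's x, y, z in mm, a list of three; "roll": the turn about the tool's z in rad; "jaw": the opening in per cent of the stroke, from 0 (shut) to 100 (fully open). In form: [{"dp": [tx, ty, tz], "roll": roll, "jaw": jaw}, ...]. A call has 1 to 5 rows; each row is the pose to reach, as a shift and turn from the pose commanded when the call began, along the tool's axes at that moment; what a row does not reach only later rows make up. A row lasts 1/8 s, in which the tool goes at most 62.5 mm and 10.7 degrees, less where a joint would pass 70% of its speed; a pose out of reach is approached as far as the arm can. A call with a gripper value outside its range is refused whole. The fingers move at their own pace and stop on an object; "newtons" is the grip in N (left out, the last holds). Time passes only in rows, so rows that repeat a pose let the fingers close. It gives the time, the measured TCP pose, the force, the opening and the grip force at its end, in the units of the state.
- r.get_state(): the state, without advancing time (a new reading comes with each control period).
- r.capture(name): name is "scene" or "side" or "wrist"; returns a dict with "image" (384x512x3 uint8, blue, green, red), "K" (3x3 intrinsics, pixels), "rvec" (rotation vector, rad) and "tvec" (3), from world to camera coordinates, as OpenCV has them. Camera axes: x right, y down, z forward; pixel columns grow to the right and rows downward; lengths in m; the calibration is good to about 2 mm. A picture is of the moment at which its call begins. There is no depth.
- r.close_job(): hands the job in; it is judged then, once.
The state is a dict: "time_s": time; "joints": joint angles; "qd": joint speeds; "joint_torque": joint torques, N m; "tcp_pos": TCP position; "eef_rot": TCP orientation; "contact_force": force on the tool from outside, world axes, zero at the start; "moment": the same for the moment, N m; "gripper_width": finger opening in m; "gripper_force": force on a finger pad.
Only numpy, scipy, OpenCV 4.12 (cv2) and the standard library are available. Lean on these libraries where they do the work, as an engineer would, in place of code of your own. Each camera call takes 0.05 s, during which the arm holds its last target. There are 200 camera calls.

TASK

Continue the spring stack on the arbor so that the cone washers alternate: the one already on it has its dome up, so first put on the big steel washer that lies with its blue hollow up, let go of it, and then put the other big steel washer, dome up, on top of it. Both must lie flat around the post, one on the other, the same way up as you found them; leave the flat brass ring where it is.

Things in the scene. Friction and masses are not known exactly. Their poses are not given: they have to be found in the camera images.
- hollow_up_washer: Loose steel cone washer, 58 mm across, bore 30, 14 tall, 0.1 kg, lying with its blue-painted hollow up: from above a blue dish with a hole. Its upright rim edge, 7 mm high, is its top half (7 to 14 mm above the bench); below, it tapers to a flat narrow end 40 mm wide. Grip across the rim in any direction. Origin: on its axis at its underside; z up as it lies.
- dome_up_washer: Loose steel cone washer of the same kind and size, lying the other way: bare steel dome up, blue hollow down, out of sight. Its upright rim edge, 7 mm high, is at the bottom (0 to 7 mm above the bench); above, it tapers to a flat narrow top 40 mm wide. Origin: on its axis at its underside; z up as it lies.
- brass_ring: Loose flat brass ring, not wanted: outer diameter 58 mm, bore 30 mm, 10 mm thick, lying flat on the bench. Origin: on its axis at its underside.
- arbor_seat (a point): Point on the arbor's axis at the flat top of its first washer: the hollow-up washer's underside goes here, the dome-up one's 14 mm higher. Arbor, fixed: green foot 80 mm across, 30 high; a fixed 58 mm cone washer, dome up, 30 to 44 mm above the bench; upright brass post 20 mm thick, its nose tapering over the last 16 mm and ending 42 mm above this point. Washers have 5 mm play round it.
There are look-alikes about, which are no part of the job. Leave any orange or pink look-alike of the hollow_up_washer alone. Leave any green look-alike of the dome_up_washer alone.

How it is judged:
By the outcome, as a careful person would: the job done as asked, in the order asked, and still so for the second after the job is handed in, with the robot touching nothing.
It also fails if it takes over 64 s, if anything falls off the work surface, if the arm or the gripper's body presses on something with over 40 N, if the wrist force passes 120 N, or if a joint passes its speed limit or range.

## Working session

There is one attempt and no reset: what is moved stays moved. The work goes in short steps, Python scripts to look and compute and a tool call to move; the robot and the scene stay as the last step left them, time stands still between calls to the robot, and variables do not carry over. Pictures are saved under pics/ and viewed, at most 10 in all, crops included, and the job is handed in when it is done.

Besides the shell and the picture viewer there is one more tool, called as name(argument=value, ...) on one line, values as JSON. send_rows: Moves the arm, as the interface text tells. Its arguments: {"type":"object","properties":{"steps":{"type":"array","items":{"type":"object","properties":{"dp":{"type":"array","items":{"type":"number"}},"roll":{"type":"number"},"jaw":{"type":"number"}}}},"newtons":{"type":"number"}},"required":["steps"]}

```bash
mkdir -p pics; cat > h.py <<'E'
import numpy as np, cv2
from plant import r
def cap(n):
    c=r.capture(n); c['R']=cv2.Rodrigues(np.array(c['rvec'],float))[0]; c['t']=np.array(c['tvec'],float).ravel(); c['K']=np.array(c['K'],float); return c
def ray(c,u,v,z):
    d=c['R'].T@np.linalg.inv(c['K'])@[u,v,1]; o=-c['R'].T@c['t']
    return o+d*(z-o[2])/d[2]
def proj(c,p):
    q=c['K']@(c['R']@np.array(p,float)+c['t']); return q[:2]/q[2]
E
python3 - <<'E'
from h import *
a=cap('scene');b=cap('side')
cv2.imwrite('pics/scene.png',cv2.resize(a['image'],(800,600)));cv2.imwrite('pics/side.png',b['image'])
for c in(a,b):print(-c['R'].T@c['t'],c['R'][2])
s=r.get_state();print(s['tcp_pos'],s['eef_rot'],s['gripper_width'],s['time_s'])
E
```

```text
[0.89786492 0.69520095 0.55059183] [-0.40597871 -0.74540498 -0.52872744]
[ 0.00703648 -0.49561718  0.5938208 ] [ 0.54853306  0.57431561 -0.60767842]
[ 6.74570806e-01 -3.86245228e-05  2.39734176e-01] [ 1.79913709e+02 -9.26416316e-03 -9.00064092e+01] 0.08745307513091971 0.1
```

View pics/scene.png

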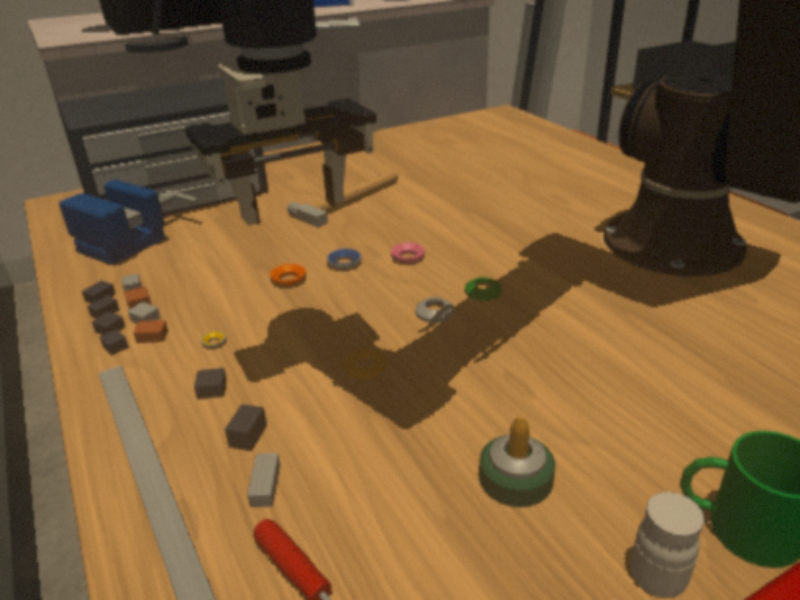

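View pics/side.png

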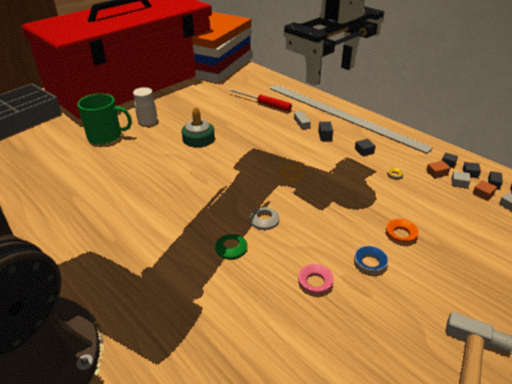

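Scene picture (800-wide): the blue ring at (343,259) is the candidate hollow-up washer, with look-alikes orange (288,275) and pink (407,253). The grey ring at (434,309) is the candidate dome-up washer, with a green look-alike at (483,289). The brass ring lies in shadow at (364,363), a small yellow ring at (213,340), and the arbor at (518,470). In the side picture, blue is at (371,260), grey at (265,218) and the arbor at (198,130).

```bash
python3 - <<'E'
from h import *
a=cap('scene');b=cap('side')
ell={}
for n,c,pb,pg in(('sc',a,(219,166),(278,198)),('si',b,(371,260),(265,218))):
    hsv=cv2.cvtColor(c['image'],cv2.COLOR_BGR2HSV)
    nw=cv2.inRange(hsv,(30,0,0),(160,255,255))|cv2.inRange(hsv,(0,0,50),(180,70,255))
    for k,p,z in(('blue',pb,.009),('grey',pg,.005)):
        m=np.zeros_like(nw);x,y=p;m[y-18:y+19,x-22:x+23]=nw[y-18:y+19,x-22:x+23]
        cs,_=cv2.findContours(m,cv2.RETR_EXTERNAL,cv2.CHAIN_APPROX_NONE)
        q=max(cs,key=cv2.contourArea);bx=cv2.boundingRect(q);u,v=bx[0]+bx[2]/2-.5,bx[1]+bx[3]/2-.5
        P=ray(c,u,v,z);print(n,k,bx,P.round(4),'r',np.hypot(*P[:2]).round(3))
# arbor: ray on nose, top of post
for n,c,p in(('sc',a,(519*.64,419*.64)),('si',b,(197,108))):print(n,'nose',ray(c,*p,.086).round(4))
cr=lambda c,x,y,w,h:cv2.resize(c['image'][y-h:y+h,x-w:x+w],(400,300),interpolation=cv2.INTER_CUBIC)
cv2.imwrite('pics/crop.png',np.vstack([np.hstack([cr(a,248,182,60,45),cr(a,332,300,40,30)]),np.hstack([cr(b,318,240,80,60),cr(b,198,128,40,30)])]))
E
```

```text
sc blue (210, 159, 21, 11) [ 0.5204 -0.2414  0.009 ] r 0.574
sc grey (267, 193, 12, 11) [ 0.4819 -0.0311  0.005 ] r 0.483
si blue (355, 246, 33, 27) [ 0.5232 -0.2365  0.009 ] r 0.574
si grey (250, 208, 29, 21) [ 0.4682 -0.0278  0.005 ] r 0.469
sc nose [0.5657 0.3005 0.086 ]
si nose [0.5632 0.2933 0.086 ]
```

View pics/crop.png

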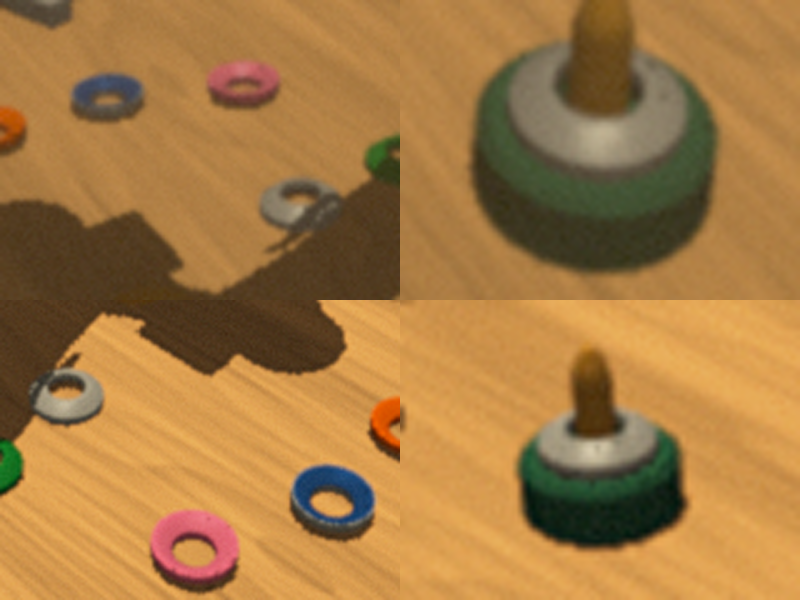

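The close crop shows the blue dish with a steel rim is the hollow-up washer at about (0.522,-0.239). The grey ring is a steel dome at about (0.47,-0.03). The arbor is at about (0.565,0.297). The tool axes map as dp = [-Δy, -Δx, -Δz]. I'll go above the blue washer.

send_rows(steps=[{"dp": [60, 38, 10], "roll": 0, "jaw": 100}, {"dp": [120, 77, 30], "roll": 0, "jaw": 100}, {"dp": [180, 115, 60], "roll": 0, "jaw": 100}, {"dp": [239, 153, 90], "roll": 0, "jaw": 100}, {"dp": [239, 153, 90], "roll": 0, "jaw": 100}])

```text
time_s: 0.82
tcp_pos: [0.5202, -0.2405, 0.1498]
eef_rot: [180.0, 0.0, -90.0]
contact_force: [-0.4, -0.5, 0.2]
gripper_width: 0.0875
gripper_force: 0.0
```

send_rows(steps=[{"dp": [0, 0, 0], "roll": 0, "jaw": 100}, {"dp": [0, 0, 0], "roll": 0, "jaw": 100}])

```text
time_s: 1.08
tcp_pos: [0.5223, -0.2392, 0.1508]
eef_rot: [-180.0, -0.0, -90.0]
contact_force: [-0.4, 0.5, -0.2]
gripper_width: 0.0876
gripper_force: 0.0
```

```bash
python3 - <<'E'
from h import *
c=cap('wrist');cv2.imwrite('pics/w1.png',c['image']);print(-c['R'].T@c['t'],c['R'][2])
s=r.get_state();print(s['tcp_pos'],s['eef_rot'],s['time_s'],s['contact_force'])
print(proj(c,[.522,-.239,.014]))
E
```

```text
[ 0.5206674  -0.32352292  0.29533136] [ 7.28135453e-04  3.10746942e-01 -9.50492403e-01]
[ 0.5227624  -0.23877073  0.1510413 ] [-1.79946395e+02 -1.42163205e-02 -8.99781917e+01] 1.125 [0.11637935 0.1390984  0.80571079]
[253.74190277 183.90809228]
```

View pics/w1.png

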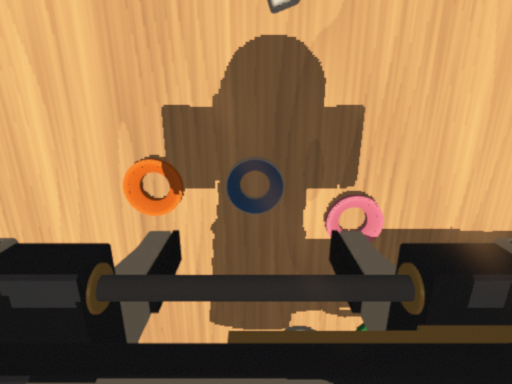

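The wrist view shows blue at (255,185), orange (153,187) and pink (355,218), each about 101 px (~100 mm) off in the jaw direction. Partly closing the jaws (~74 mm) gives enough clearance. Next I'll measure the offset and the objects near the arbor.

```bash
python3 - <<'E'
from h import *
c=cap('wrist');im=c['image'][140:230,205:305]
hsv=cv2.cvtColor(im,cv2.COLOR_BGR2HSV);m=cv2.inRange(hsv,(95,80,0),(135,255,255))
cs,_=cv2.findContours(m,cv2.RETR_EXTERNAL,cv2.CHAIN_APPROX_NONE);q=max(cs,key=cv2.contourArea)
(u,v),(w,h),_=cv2.fitEllipse(q);u+=205;v+=140
print(u,v,w,h,ray(c,u,v,.014),'diam',np.linalg.norm(ray(c,u-w/2,v,.014)-ray(c,u+w/2,v,.014)))
a=cap('scene')
for n,p in(('mug left bottom',(722,530)),('bottle base',(660,585)),('handle',(690,490))):
    print(n,ray(a,p[0]*.64,p[1]*.64,0).round(3))
b=cap('side');print('mug base',ray(b,103,142,0),'bottle base',ray(b,148,124,0))
for n,p,bs in(('mug top',(100,96),(103,142)),('bottle top',(144,90),(148,124))):
    B=ray(b,*bs,0)
    print(n,[proj(b,[B[0],B[1],z]).round() for z in(.06,.08,.1)])
E
```

```text
242.5941047668457 192.32258224487305 24.49936294555664 45.86781692504883 [ 0.53354375 -0.22982218  0.014     ] diam 0.0241887658001211
mug left bottom [0.43  0.457 0.   ]
bottle base [0.528 0.47  0.   ]
handle [0.417 0.406 0.   ]
mug base [0.38551557 0.45027043 0.        ] bottle base [0.51278952 0.44728062 0.        ]
mug top [array([ 98., 121.]), array([ 96., 113.]), array([ 94., 105.])]
bottle top [array([144., 103.]), array([143.,  96.]), array([142.,  89.])]
```

```bash
python3 - <<'E'
from h import *
c=cap('wrist');im=c['image'][145:225,210:300].astype(int)
m=((im[...,0]-im[...,2])>-3).astype(np.uint8)*255
m=cv2.morphologyEx(m,cv2.MORPH_OPEN,np.ones((3,3)))
cs,_=cv2.findContours(m,cv2.RETR_EXTERNAL,cv2.CHAIN_APPROX_NONE);q=max(cs,key=cv2.contourArea)
(u,v),(w,h),_=cv2.fitEllipse(q);u+=210;v+=145
print(u,v,w,h,cv2.boundingRect(q),ray(c,u,v,.013),'diam',np.linalg.norm(ray(c,u-w/2,v,.013)-ray(c,u+w/2,v,.013)))
E
```

```text
254.9969024658203 185.0578155517578 52.49522018432617 55.76896286010742 (17, 14, 57, 54) [ 0.52139021 -0.23649678  0.013     ] diam 0.051592806994708015
```

Blue centre is (0.5214, -0.2365), with an ellipse of 52×56 px, which fits. Descend to TCP z≈0.017 and grip.

send_rows(steps=[{"dp": [-2, 0, 40], "roll": 0, "jaw": 84}, {"dp": [-2, 0, 80], "roll": 0, "jaw": 84}, {"dp": [-2, 0, 110], "roll": 0, "jaw": 84}, {"dp": [-2, 0, 134], "roll": 0, "jaw": 84}, {"dp": [-2, 0, 134], "roll": 0, "jaw": 84}], newtons=25)

```text
time_s: 1.95
tcp_pos: [0.5224, -0.2364, 0.0158]
eef_rot: [179.9, -0.0, -89.9]
contact_force: [-1.2, 0.1, -0.1]
gripper_width: 0.0738
gripper_force: 0.0
```

send_rows(steps=[{"dp": [0, 0, 0], "roll": 0, "jaw": 50}, {"dp": [0, 0, 0], "roll": 0, "jaw": 50}, {"dp": [0, 0, 0], "roll": 0, "jaw": 50}, {"dp": [0, 0, 0], "roll": 0, "jaw": 50}])

```text
time_s: 2.45
tcp_pos: [0.5222, -0.237, 0.0168]
eef_rot: [-180.0, 0.0, -90.0]
contact_force: [0.8, 1.8, 1.3]
gripper_width: 0.0568
gripper_force: 25.0
```

Gripped, 56.8 mm. Lift to 0.15.

send_rows(steps=[{"dp": [0, 0, -20], "roll": 0, "jaw": 50}, {"dp": [0, 0, -60], "roll": 0, "jaw": 50}, {"dp": [0, 0, -100], "roll": 0, "jaw": 50}, {"dp": [0, 0, -134], "roll": 0, "jaw": 50}, {"dp": [0, 0, -134], "roll": 0, "jaw": 50}])

```text
time_s: 3.08
tcp_pos: [0.5235, -0.2374, 0.1536]
eef_rot: [-179.7, -0.1, -90.0]
contact_force: [0.8, 1.0, -1.5]
gripper_width: 0.0568
gripper_force: 25.0
```

send_rows(steps=[{"dp": [-50, 0, 0], "roll": 0, "jaw": 50}, {"dp": [-105, 0, 0], "roll": 0, "jaw": 50}, {"dp": [-160, 0, 0], "roll": 0, "jaw": 50}, {"dp": [-215, 0, 0], "roll": 0, "jaw": 50}, {"dp": [-270, 0, 0], "roll": 0, "jaw": 50}])

```text
time_s: 3.7
tcp_pos: [0.5211, 0.0345, 0.1497]
eef_rot: [179.9, -0.0, -90.0]
contact_force: [1.1, 0.3, -1.9]
gripper_width: 0.0567
gripper_force: 25.0
```

send_rows(steps=[{"dp": [-50, -10, 0], "roll": 0, "jaw": 50}, {"dp": [-100, -20, 0], "roll": 0, "jaw": 50}, {"dp": [-150, -30, 0], "roll": 0, "jaw": 50}, {"dp": [-164, -42, 0], "roll": 0, "jaw": 50}, {"dp": [-164, -42, 0], "roll": 0, "jaw": 50}])

```text
time_s: 4.32
tcp_pos: [0.5639, 0.1975, 0.1492]
eef_rot: [179.9, -0.1, -89.9]
contact_force: [-0.0, 0.5, -1.3]
gripper_width: 0.0574
gripper_force: 25.0
```

send_rows(steps=[{"dp": [0, 0, 0], "roll": 0, "jaw": 50}, {"dp": [0, 0, 0], "roll": 0, "jaw": 50}])

```text
time_s: 4.58
tcp_pos: [0.5636, 0.1958, 0.1505]
eef_rot: [180.0, -0.0, -90.1]
contact_force: [0.3, -0.0, -1.1]
gripper_width: 0.0567
gripper_force: 25.0
```

```bash
python3 - <<'E'
from h import *
cs=[cap(n) for n in('wrist','scene','side')]
for n,c in zip(('wrist','scene','side'),cs): print(n,'expect held',proj(c,[.564,.197,.133]).round(),'nose',proj(c,[.5645,.297,.086]).round())
w,a,b=[c['image'] for c in cs]
cr=lambda c,p:cv2.resize(c[max(0,int(p[1])-45):int(p[1])+45,max(0,int(p[0])-60):int(p[0])+60],(400,300),interpolation=cv2.INTER_CUBIC)
P=[proj(c,[.564,.25,.1]) for c in cs]
cv2.imwrite('pics/pre.png',np.vstack([np.hstack([cv2.resize(w,(400,300)),cr(a,P[1])]),np.hstack([cr(b,P[2]),cr(w,proj(cs[0],[.564,.197,.14]))])]))
np.savez('pre.npz',w=w,a=a,b=b);print(P,proj(cs[0],[.564,.197,.14]))
s=r.get_state();print(s['tcp_pos'],s['gripper_width'],s['time_s'])
E
```

```text
wrist expect held [252. 243.] nose [252. 322.]
scene expect held [298. 211.] nose [331. 267.]
side expect held [223. 104.] nose [196. 107.]
[array([252.46086331, 284.63466321]), array([314.84714468, 243.4023048 ]), array([208.44782153, 108.82685862])] [251.60042076 248.36972878]
[0.56388925 0.19627094 0.15081368] 0.05660951267104875 4.725
```

View pics/pre.png

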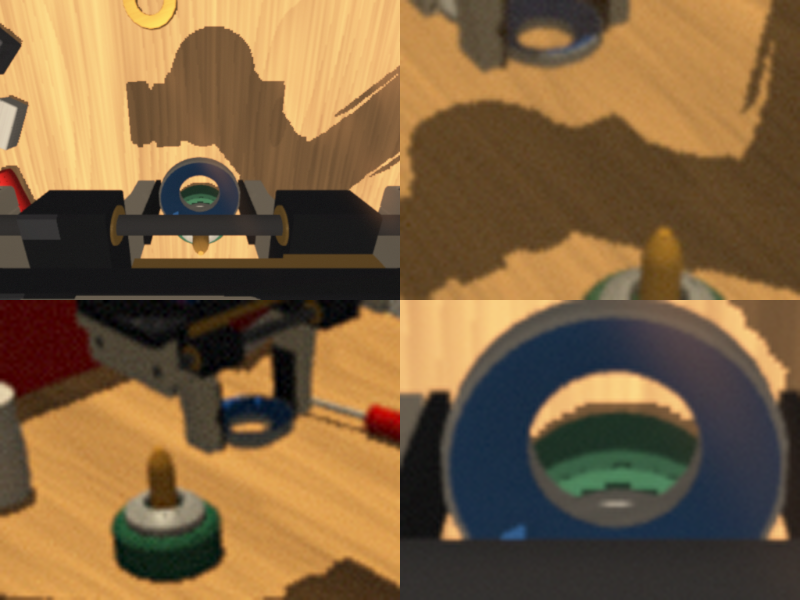

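The washer is held level with its blue hollow up. In the wrist view its hole is at about (255,247). Now I'll fix the arbor axis from the post's midlines in two views.

```bash
python3 - <<'E'
from h import *
d=np.load('pre.npz')
L=[]
for n,k,x0,y0 in(('scene','a',331,267),('side','b',196,107)):
    c=cap(n);im=c['image'];hsv=cv2.cvtColor(im,cv2.COLOR_BGR2HSV)
    o=-c['R'].T@c['t']
    g=cv2.inRange(hsv,(45,60,0),(95,255,255));g[:y0]=0;g[y0+70:]=0;g[:,:x0-45]=0;g[:,x0+45:]=0
    xs=np.where((g>0).sum(0)>2)[0];ys=np.where((g>0).sum(1)>2)[0]
    print(n,'green x',xs.min(),xs.max(),'y',ys.min(),ys.max())
    uf=(xs.min()+xs.max())/2
    # tangent bearings at foot mid-row
    rows=[]
    for y in range(y0+3,y0+16,3):
        row=im[y,x0-15:x0+16].astype(int); print(y,[int(v) for v in hsv[y,x0-9:x0+10,2]])
    D=ray(c,uf,ys.max()-12,0)-o;L.append((o[:2],D[:2]/np.linalg.norm(D[:2])))
A=np.array([L[0][1],-L[1][1]]).T;t=np.linalg.solve(A,L[1][0]-L[0][0]);print('axis from foot',L[0][0]+t[0]*L[0][1])
c=cap('wrist');print('hole',ray(c,255,247.5,.135),ray(c,255,247.5,.139),'nose wrist',ray(c,256,317,.086))
E
```

```text
scene green x 309 353 y 286 312
270 [102, 96, 92, 89, 92, 97, 109, 129, 140, 149, 152, 158, 156, 154, 137, 116, 98, 91, 95]
273 [198, 194, 193, 183, 155, 122, 120, 128, 137, 144, 147, 149, 150, 151, 146, 132, 108, 94, 89]
276 [188, 191, 192, 186, 139, 106, 107, 117, 121, 130, 132, 133, 135, 130, 126, 118, 113, 98, 94]
279 [137, 139, 141, 132, 107, 94, 96, 101, 104, 110, 110, 109, 114, 114, 111, 114, 127, 133, 127]
282 [146, 139, 121, 99, 91, 92, 99, 103, 107, 104, 109, 110, 108, 113, 109, 111, 130, 143, 143]
side green x 182 213 y 126 146
110 [201, 201, 199, 195, 196, 182, 147, 132, 131, 125, 122, 122, 162, 192, 202, 199, 202, 205, 212]
113 [195, 192, 199, 200, 188, 132, 105, 100, 105, 99, 96, 87, 99, 154, 199, 200, 200, 199, 196]
116 [203, 199, 200, 201, 186, 137, 85, 70, 74, 78, 77, 73, 74, 129, 194, 204, 200, 197, 201]
119 [202, 198, 203, 198, 197, 157, 91, 71, 75, 78, 77, 78, 75, 102, 163, 185, 193, 199, 202]
122 [181, 177, 172, 162, 114, 75, 74, 74, 78, 80, 82, 78, 77, 65, 59, 82, 126, 160, 151]
axis from foot [0.55893098 0.29593115]
hole [0.56238992 0.20014335 0.135     ] [0.56238878 0.19794859 0.139     ] nose wrist [0.56159049 0.29321515 0.086     ]
```

```bash
python3 - <<'E'
from h import *
a,b=cap('scene'),cap('side')
for ua,ub in((332.3,196.1),(333,196.1),(332.3,195.6),(331.6,196.1)):
    L=[]
    for c,u,v in((a,ua,274),(b,ub,114)):
        o=-c['R'].T@c['t'];D=ray(c,u,v,.07)-o;L.append((o[:2],D[:2]/np.linalg.norm(D[:2])))
    t=np.linalg.solve(np.array([L[0][1],-L[1][1]]).T,L[1][0]-L[0][0]);print(ua,ub,L[0][0]+t[0]*L[0][1])
E
```

```text
332.3 196.1 [0.56152761 0.29698495]
333 196.1 [0.5683386  0.30672073]
332.3 195.6 [0.55330173 0.2872457 ]
331.6 196.1 [0.5543868  0.28677772]
```

The two fixed cameras are nearly opposed, so depth along their line is weak. I'll move so that the wrist camera stands right over the post.

send_rows(steps=[{"dp": [0, 0, -50], "roll": 0, "jaw": 50}, {"dp": [-40, 0, -50], "roll": 0, "jaw": 50}, {"dp": [-80, 0, -50], "roll": 0, "jaw": 50}, {"dp": [-130, 0, -50], "roll": 0, "jaw": 50}, {"dp": [-150, 0, -50], "roll": 0, "jaw": 50}])

```text
time_s: 5.6
tcp_pos: [0.5637, 0.3493, 0.2002]
eef_rot: [180.0, 0.0, -89.9]
contact_force: [-1.2, -0.7, -0.6]
gripper_width: 0.0565
gripper_force: 25.0
```

send_rows(steps=[{"dp": [0, 0, 0], "roll": 0, "jaw": 50}, {"dp": [0, 0, 0], "roll": 0, "jaw": 50}])

```text
time_s: 5.85
tcp_pos: [0.5638, 0.3462, 0.2004]
eef_rot: [180.0, -0.0, -90.0]
contact_force: [-0.2, -0.4, -0.5]
gripper_width: 0.0567
gripper_force: 25.0
```

```bash
python3 - <<'E'
from h import *
c=cap('wrist');o=-c['R'].T@c['t'];p=proj(c,[.562,.296,.06]);print(o,p,r.get_state()['tcp_pos'])
print('proj nose,flat',proj(c,[.562,.296,.086]),proj(c,[.562,.296,.044]))
x,y=map(int,p);x0,y0=max(0,x-80),max(0,y-60);print(x0,y0)
cv2.imwrite('pics/w2.png',cv2.resize(c['image'][y0:y0+120,x0:x0+160],(800,600),interpolation=cv2.INTER_CUBIC))
E
```

```text
[0.5623336  0.26196658 0.34490623] [255.13040772 131.25658434] [0.56394052 0.34600244 0.20058066]
proj nose,flat [255.16640474 134.93709039] [255.1112375  129.29652993]
175 71
```

View pics/w2.png

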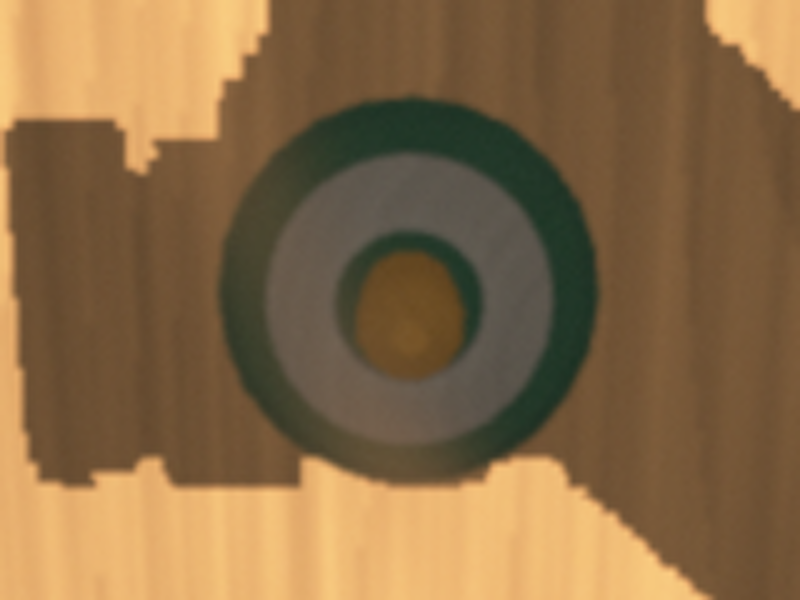

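Seen from above, the green foot is centred at crop (409,291), the steel rim at (409,298) and the bore at (409,305). That puts the foot at pixel (256.8,129.2) and the rim at (256.8,130.7).

```bash
python3 - <<'E'
from h import *
c=cap('wrist')
for n,u,v,z in(('foot',256.8,129.2,.03),('rim',256.8,130.7,.037),('bore',256.8,132.2,.044)):print(n,ray(c,u,v,z).round(4))
f=[ray(c,x,130.7,.037)for x in(228,285.6)];print('rim diam',f[1][0]-f[0][0])
t=np.array(r.get_state()['tcp_pos']);
# bore of held washer: mask non-blue region inside ring
p=proj(c,[t[0],t[1]+.003,t[2]-.016]);x,y=map(int,p);im=c['image'][y-40:y+40,x-45:x+45].astype(int)
m=((im[...,2]-im[...,0])>12).astype(np.uint8)*255
n,l,st,ce=cv2.connectedComponentsWithStats(m)
for i in range(1,n):
    if st[i,4]>80:print(st[i],ce[i]+[x-45,y-40],ray(c,*(ce[i]+[x-45,y-40]),t[2]-.016))
print(t)
E
```

```text
foot [0.5604 0.2973 0.03  ]
rim [0.5604 0.298  0.037 ]
bore [0.5605 0.2987 0.044 ]
rim diam -0.058307713856436405
[   0    0   90   32 1186] [257.20067454 215.88195616] [0.5610798  0.32913834 0.18470868]
[  23   18   51   46 1815] [255.09256198 245.67438017] [0.56230754 0.34836707 0.18470868]
[0.56405905 0.34594351 0.20070868]
```

Relative to the held washer's hole in the same camera, TCP should be about (0.562, 0.296). Move over the post, then down to just above the nose.

send_rows(steps=[{"dp": [25, 1, 0], "roll": 0, "jaw": 50}, {"dp": [51, 2, 0], "roll": 0, "jaw": 50}, {"dp": [51, 2, 20], "roll": 0, "jaw": 50}, {"dp": [51, 2, 55], "roll": 0, "jaw": 50}, {"dp": [51, 2, 86], "roll": 0, "jaw": 50}])

```text
time_s: 6.58
tcp_pos: [0.562, 0.294, 0.1143]
eef_rot: [-180.0, 0.0, -90.1]
contact_force: [0.5, -0.0, -0.9]
gripper_width: 0.0566
gripper_force: 25.0
```

send_rows(steps=[{"dp": [0, 0, 0], "roll": 0, "jaw": 50}, {"dp": [0, 0, 0], "roll": 0, "jaw": 50}])

```text
time_s: 6.82
tcp_pos: [0.5628, 0.2955, 0.1161]
eef_rot: [-179.9, 0.0, -90.0]
contact_force: [0.8, 0.7, -1.2]
gripper_width: 0.057
gripper_force: 25.0
```

```bash
python3 - <<'E'
from h import *
cs=[cap(n) for n in('wrist','scene','side')]
t=np.array(r.get_state()['tcp_pos']);print(t)
cr=lambda c:(lambda p:cv2.resize(c['image'][max(0,int(p[1])-30):max(0,int(p[1])-30)+60,int(p[0])-40:int(p[0])+40],(400,300),interpolation=cv2.INTER_CUBIC))(proj(c,t-[0,0,.03]))
cv2.imwrite('pics/w3.png',np.vstack([np.hstack([cr(cs[0]),cr(cs[1])]),np.hstack([cr(cs[2]),cr(cs[2])*0])]))
E
```

```text
[0.56271557 0.29627289 0.11628502]
```

View pics/w3.png

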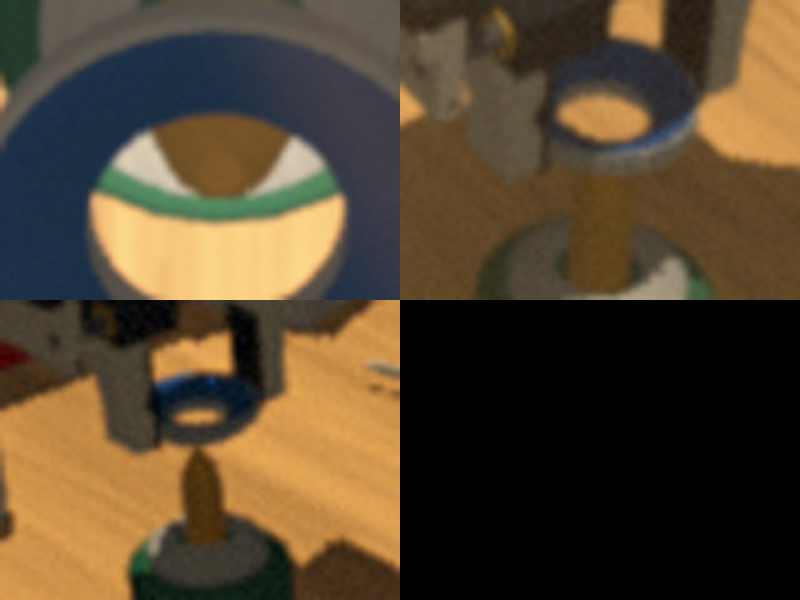

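The nose appears centred under the hole in all views: wrist tip at crop (222,195), scene hole and post both at column 603, side hole 198 and post 203. Descend gently and watch the force.

send_rows(steps=[{"dp": [0, 0, 8], "roll": 0, "jaw": 50}, {"dp": [0, 0, 16], "roll": 0, "jaw": 50}, {"dp": [0, 0, 24], "roll": 0, "jaw": 50}, {"dp": [0, 0, 30], "roll": 0, "jaw": 50}, {"dp": [0, 0, 30], "roll": 0, "jaw": 50}])

```text
time_s: 7.6
tcp_pos: [0.5617, 0.2957, 0.0837]
eef_rot: [179.9, -0.1, -90.0]
contact_force: [0.1, -0.2, -2.1]
gripper_width: 0.0567
gripper_force: 25.0
```

send_rows(steps=[{"dp": [0, 0, 8], "roll": 0, "jaw": 50}, {"dp": [0, 0, 14], "roll": 0, "jaw": 50}, {"dp": [0, 0, 19], "roll": 0, "jaw": 50}, {"dp": [0, 0, 22], "roll": 0, "jaw": 50}, {"dp": [0, 0, 22], "roll": 0, "jaw": 50}])

```text
time_s: 8.22
tcp_pos: [0.5619, 0.2959, 0.0623]
eef_rot: [180.0, -0.0, -90.0]
contact_force: [-0.5, -0.8, -1.2]
gripper_width: 0.0567
gripper_force: 25.0
```

send_rows(steps=[{"dp": [0, 0, 1], "roll": 0, "jaw": 50}, {"dp": [0, 0, 1], "roll": 0, "jaw": 50}])

```text
time_s: 8.48
tcp_pos: [0.562, 0.296, 0.0616]
eef_rot: [-180.0, 0.0, -90.0]
contact_force: [0.3, 0.9, -0.8]
gripper_width: 0.0569
gripper_force: 25.0
```

Just above seating. One millimetre more, then release.

send_rows(steps=[{"dp": [0, 0, 1], "roll": 0, "jaw": 50}, {"dp": [0, 0, 1], "roll": 0, "jaw": 50}])

```text
time_s: 8.72
tcp_pos: [0.5621, 0.2961, 0.0609]
eef_rot: [-180.0, 0.0, -90.0]
contact_force: [-0.7, -0.0, 1.7]
gripper_width: 0.0564
gripper_force: 25.0
```

send_rows(steps=[{"dp": [0, 0, 0], "roll": 0, "jaw": 70}, {"dp": [0, 0, 0], "roll": 0, "jaw": 85}, {"dp": [0, 0, 0], "roll": 0, "jaw": 85}, {"dp": [0, 0, 0], "roll": 0, "jaw": 85}])

```text
time_s: 9.22
tcp_pos: [0.562, 0.296, 0.0605]
eef_rot: [180.0, -0.0, -90.0]
contact_force: [1.2, 0.4, 0.2]
gripper_width: 0.0742
gripper_force: 0.0
```

send_rows(steps=[{"dp": [0, 0, -20], "roll": 0, "jaw": 85}, {"dp": [0, 0, -50], "roll": 0, "jaw": 85}, {"dp": [0, 0, -90], "roll": 0, "jaw": 85}, {"dp": [0, 0, -140], "roll": 0, "jaw": 85}, {"dp": [0, 0, -140], "roll": 0, "jaw": 85}])

```text
time_s: 9.85
tcp_pos: [0.564, 0.2974, 0.2055]
eef_rot: [-179.6, 0.3, -90.0]
contact_force: [0.5, 0.2, 0.1]
gripper_width: 0.0744
gripper_force: 0.0
```

send_rows(steps=[{"dp": [-20, 0, 0], "roll": 0, "jaw": 85}, {"dp": [-50, -2, 0], "roll": 0, "jaw": 85}, {"dp": [-50, -2, 0], "roll": 0, "jaw": 85}, {"dp": [-50, -2, 0], "roll": 0, "jaw": 85}])

```text
time_s: 10.35
tcp_pos: [0.5634, 0.3462, 0.1992]
eef_rot: [179.9, -0.1, -90.0]
contact_force: [0.5, -0.5, 0.3]
gripper_width: 0.0743
gripper_force: 0.0
```

```bash
python3 - <<'E'
from h import *
c=cap('wrist');b=cap('side');a=cap('scene')
P=[.562,.296,.055]
cr=lambda c,s:(lambda p:cv2.resize(c['image'][max(0,int(p[1])-s*3):max(0,int(p[1])-3*s)+6*s,int(p[0])-4*s:int(p[0])+4*s],(400,300),interpolation=cv2.INTER_CUBIC))(proj(c,P))
cv2.imwrite('pics/w4.png',np.vstack([np.hstack([cr(c,15),cr(a,10)]),np.hstack([cr(b,10),cr(b,10)*0])]))
print(r.get_state()['tcp_pos'],proj(c,P))
E
```

```text
[0.56383128 0.34553917 0.20019092] [254.58297656 131.01995453]
```

View pics/w4.png

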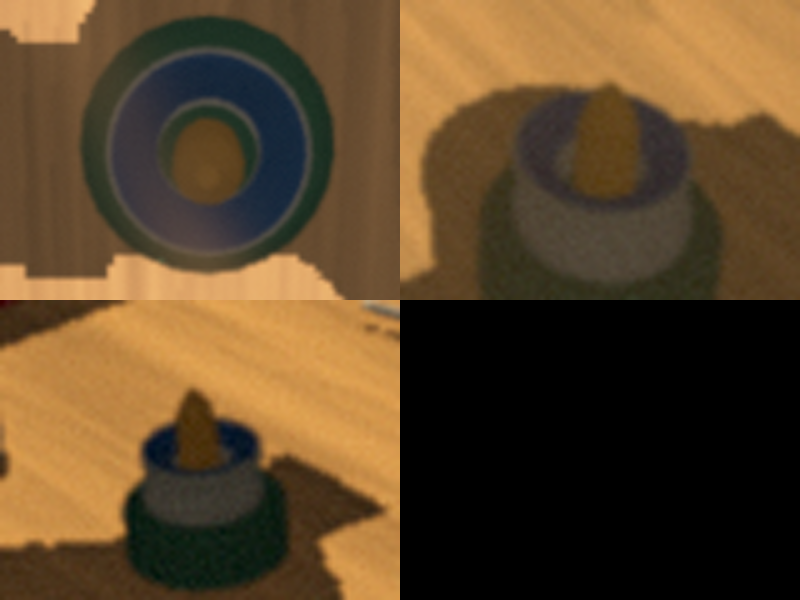

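The first washer lies flat, blue up and centred on the post: wrist crop (209,151), level rim in both views. Now to the dome-up washer.

send_rows(steps=[{"dp": [60, 0, 0], "roll": 0, "jaw": 85}, {"dp": [115, 10, 0], "roll": 0, "jaw": 85}, {"dp": [170, 30, 0], "roll": 0, "jaw": 85}, {"dp": [225, 50, 0], "roll": 0, "jaw": 85}, {"dp": [280, 70, 0], "roll": 0, "jaw": 85}])

```text
time_s: 11.12
tcp_pos: [0.493, 0.0639, 0.2008]
eef_rot: [-180.0, 0.0, -90.0]
contact_force: [1.0, -0.3, 0.5]
gripper_width: 0.0742
gripper_force: 0.0
```

send_rows(steps=[{"dp": [40, 10, 20], "roll": 0, "jaw": 85}, {"dp": [80, 20, 40], "roll": 0, "jaw": 85}, {"dp": [96, 24, 50], "roll": 0, "jaw": 85}, {"dp": [96, 24, 50], "roll": 0, "jaw": 85}, {"dp": [96, 24, 50], "roll": 0, "jaw": 85}])

```text
time_s: 11.75
tcp_pos: [0.4709, -0.0295, 0.1512]
eef_rot: [-179.9, 0.0, -90.0]
contact_force: [0.2, 0.2, -0.8]
gripper_width: 0.0749
gripper_force: 0.0
```

```bash
python3 - <<'E'
from h import *
c=cap('wrist');cv2.imwrite('pics/w5.png',c['image']);print(r.get_state()['tcp_pos'],proj(c,[.47,-.03,.007]))
g=cv2.GaussianBlur(c['image'],(3,3),0).astype(int);sat=g.max(2)-g.min(2)
m=(sat<35).astype(np.uint8)*255;x,y=map(int,proj(c,[.47,-.03,.007]))
k=np.zeros_like(m);k[y-50:y+50,x-55:x+55]=m[y-50:y+50,x-55:x+55]
for q in cv2.findContours(k,cv2.RETR_EXTERNAL,cv2.CHAIN_APPROX_NONE)[0]:
    if cv2.contourArea(q)>500:
        bx=cv2.boundingRect(q);u,v=bx[0]+bx[2]/2-.5,bx[1]+bx[3]/2-.5;print(bx,cv2.fitEllipse(q),ray(c,u,v,.007))
E
```

```text
[ 0.47088107 -0.02923474  0.15120637] [254.41252253 181.02867253]
(229, 154, 57, 55) ((257.1773376464844, 181.20339965820312), (53.384952545166016, 56.154273986816406), 104.91632843017578) [ 0.46741277 -0.03003098  0.007     ]
```

View pics/w5.png

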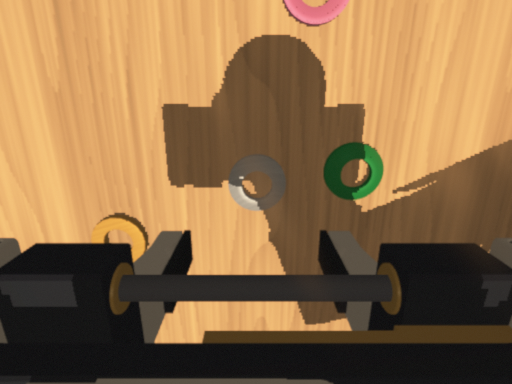

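The wrist view shows the steel dome washer at (257,181), with no blue visible. Green is at (353,170), its edge about 67 mm off, and brass is at (119,238). With the jaws at 80% the finger backs reach about 56 mm, so they clear green. Descend.

send_rows(steps=[{"dp": [0, 1.5, 45], "roll": 0, "jaw": 80}, {"dp": [0, 1.5, 90], "roll": 0, "jaw": 80}, {"dp": [0, 1.5, 120], "roll": 0, "jaw": 80}, {"dp": [0, 1.5, 130], "roll": 0, "jaw": 80}, {"dp": [0, 1.5, 135], "roll": 0, "jaw": 80}])

```text
time_s: 12.42
tcp_pos: [0.4692, -0.0294, 0.0158]
eef_rot: [-180.0, -0.0, -89.9]
contact_force: [-0.2, 0.4, 0.7]
gripper_width: 0.07
gripper_force: 0.0
```

send_rows(steps=[{"dp": [0, 0, 0], "roll": 0, "jaw": 80}, {"dp": [0, 0, 0], "roll": 0, "jaw": 50}, {"dp": [0, 0, 0], "roll": 0, "jaw": 50}, {"dp": [0, 0, 0], "roll": 0, "jaw": 50}, {"dp": [0, 0, 0], "roll": 0, "jaw": 50}])

```text
time_s: 13.05
tcp_pos: [0.4691, -0.0299, 0.0163]
eef_rot: [-179.9, 0.0, -90.0]
contact_force: [-0.8, 0.1, 7.1]
gripper_width: 0.056
gripper_force: 25.0
```

send_rows(steps=[{"dp": [0, 0, -15], "roll": 0, "jaw": 50}, {"dp": [0, 0, -50], "roll": 0, "jaw": 50}, {"dp": [0, 0, -90], "roll": 0, "jaw": 50}, {"dp": [0, 0, -134], "roll": 0, "jaw": 50}, {"dp": [0, 0, -134], "roll": 0, "jaw": 50}])

```text
time_s: 13.68
tcp_pos: [0.4704, -0.0295, 0.1529]
eef_rot: [-179.6, 0.1, -90.0]
contact_force: [0.6, -0.2, -1.6]
gripper_width: 0.0567
gripper_force: 25.0
```

Held, lifted. Carry over to the same TCP x,y, which centred the first washer.

send_rows(steps=[{"dp": [-50, -15, -10], "roll": 0, "jaw": 50}, {"dp": [-100, -30, -20], "roll": 0, "jaw": 50}, {"dp": [-150, -45, -30], "roll": 0, "jaw": 50}, {"dp": [-200, -60, -30], "roll": 0, "jaw": 50}, {"dp": [-250, -75, -30], "roll": 0, "jaw": 50}])

```text
time_s: 14.3
tcp_pos: [0.5432, 0.2214, 0.1786]
eef_rot: [179.9, -0.0, -90.0]
contact_force: [1.0, -0.3, -1.1]
gripper_width: 0.0564
gripper_force: 25.0
```

send_rows(steps=[{"dp": [-40, -10, 0], "roll": 0, "jaw": 50}, {"dp": [-76, -19, 0], "roll": 0, "jaw": 50}, {"dp": [-76, -19, 25], "roll": 0, "jaw": 50}, {"dp": [-76, -19, 55], "roll": 0, "jaw": 50}, {"dp": [-76, -19, 65], "roll": 0, "jaw": 50}])

```text
time_s: 14.92
tcp_pos: [0.5609, 0.2948, 0.1114]
eef_rot: [179.8, -0.2, -90.0]
contact_force: [-0.4, -0.1, -1.0]
gripper_width: 0.0562
gripper_force: 25.0
```

send_rows(steps=[{"dp": [0, 0, 0], "roll": 0, "jaw": 50}, {"dp": [0, 0, 0], "roll": 0, "jaw": 50}])

```text
time_s: 15.18
tcp_pos: [0.5631, 0.2963, 0.1157]
eef_rot: [-179.9, 0.1, -90.0]
contact_force: [-0.2, -0.3, -0.5]
gripper_width: 0.0563
gripper_force: 25.0
```

```bash
python3 - <<'E'
from h import *
c=cap('wrist');s=r.get_state();t=np.array(s['tcp_pos']);print(t,s['contact_force'],s['gripper_width'])
# grey dome: outline extents at washer level, low-saturation, between fingers
p=proj(c,[t[0],t[1],t[2]-.009]);x,y=map(int,p);print(p)
im=c['image'].astype(int)
for v in range(y-55,y+30,5):
    row=im[v,x-50:x+51];s_=(row.max(1)-row.min(1));print(v,''.join('#' if a<25 and b.max()>60 else ('.' if b.max()<60 else 'o') for a,b in zip(s_,row)))
E
```

```text
[0.56312392 0.29633694 0.11582159] [ 0.45442507 -0.19014572 -0.71211221] 0.05625889385530688
[252.18842398 248.03658942]
193 oooooooo............######ooooooooooooooooooooooo#o#############################oooo######o..o.......
198 ooooooo#..........####ooooooooooooooooooo...#oooooooooooooooooooo##################ooooo####o........
203 ooooooo#........####oooooooooooooo####################################################oooo#####......
208 ooooooooo......###oooooo################################################################ooo####oo....
213 ooooooooo#....###################################################################################..oo
218 oooooooooooo.###################################################################################.#ooo
223 oooooooooooo###################################################################################oooooo
228 ooooooooo########################################################################################oooo
233 ...ooooo######################################ooooooooooooooo##########################oo##########oo
238 ....#################################ooooooooo#oooooooooooooooo#ooooo#################o##o###########
243 ...###########################oo##ooooooooooooooooooooooooooooooooooooooooo##########################
248 ....#######################oooooooooooooooo##ooooooooooooooooooo###ooooooooooooo###############o#####
253 ....#######################oooooooooooooooooooooooooooooooooooooooooooooooooooooo####################
258 ....########################ooooooooooooooooooooooooooooooooooooooooooooooooooo######################
263 ....ooo########################ooooooooooooooooooooooooooooooooooooooooooooo########################o
268 ..ooooooo###########################oooooooooooooooooooooooooooooooooooo#########################oooo
273 .oooooooooooo######oooo######################oooooooooooooooo#################################ooooooo
```

The held washer's hole is centred at about (255,253), like the first. Descend gently.

send_rows(steps=[{"dp": [0, 0, 8], "roll": 0, "jaw": 50}, {"dp": [0, 0, 16], "roll": 0, "jaw": 50}, {"dp": [0, 0, 24], "roll": 0, "jaw": 50}, {"dp": [0, 0, 30], "roll": 0, "jaw": 50}, {"dp": [0, 0, 30], "roll": 0, "jaw": 50}])

```text
time_s: 15.85
tcp_pos: [0.5622, 0.2957, 0.0838]
eef_rot: [179.9, -0.1, -90.0]
contact_force: [0.3, -0.5, -1.5]
gripper_width: 0.0565
gripper_force: 25.0
```

send_rows(steps=[{"dp": [0, 0, 4], "roll": 0, "jaw": 50}, {"dp": [0, 0, 7], "roll": 0, "jaw": 50}, {"dp": [0, 0, 9], "roll": 0, "jaw": 50}, {"dp": [0, 0, 9], "roll": 0, "jaw": 50}])

```text
time_s: 16.35
tcp_pos: [0.5624, 0.2959, 0.0754]
eef_rot: [180.0, -0.0, -90.0]
contact_force: [-0.3, -0.3, -1.3]
gripper_width: 0.0565
gripper_force: 25.0
```

send_rows(steps=[{"dp": [0, 0, 1], "roll": 0, "jaw": 50}, {"dp": [0, 0, 1.5], "roll": 0, "jaw": 50}, {"dp": [0, 0, 1.5], "roll": 0, "jaw": 50}])

```text
time_s: 16.73
tcp_pos: [0.5626, 0.2961, 0.0745]
eef_rot: [-180.0, 0.0, -90.0]
contact_force: [-1.4, -0.2, 2.2]
gripper_width: 0.0568
gripper_force: 25.0
```

send_rows(steps=[{"dp": [0, 0, 0], "roll": 0, "jaw": 70}, {"dp": [0, 0, 0], "roll": 0, "jaw": 85}, {"dp": [0, 0, 0], "roll": 0, "jaw": 85}, {"dp": [0, 0, 0], "roll": 0, "jaw": 85}])

```text
time_s: 17.23
tcp_pos: [0.5625, 0.296, 0.074]
eef_rot: [180.0, -0.0, -90.0]
contact_force: [1.0, 0.0, 0.5]
gripper_width: 0.0742
gripper_force: 0.0
```

send_rows(steps=[{"dp": [0, 0, -20], "roll": 0, "jaw": 85}, {"dp": [0, 0, -50], "roll": 0, "jaw": 85}, {"dp": [0, 0, -90], "roll": 0, "jaw": 85}, {"dp": [0, 0, -126], "roll": 0, "jaw": 85}, {"dp": [0, 0, -126], "roll": 0, "jaw": 85}])

```text
time_s: 17.85
tcp_pos: [0.5639, 0.2971, 0.2037]
eef_rot: [-179.7, 0.2, -90.0]
contact_force: [0.6, -0.4, 0.3]
gripper_width: 0.0745
gripper_force: 0.0
```

send_rows(steps=[{"dp": [-20, 0, 0], "roll": 0, "jaw": 85}, {"dp": [-50, -2, 0], "roll": 0, "jaw": 85}, {"dp": [-50, -2, 0], "roll": 0, "jaw": 85}, {"dp": [-50, -2, 0], "roll": 0, "jaw": 85}])

```text
time_s: 18.35
tcp_pos: [0.564, 0.3461, 0.1987]
eef_rot: [179.9, -0.1, -90.0]
contact_force: [-0.1, 0.4, 0.3]
gripper_width: 0.0746
gripper_force: 0.0
```

```bash
python3 - <<'E'
from h import *
c=cap('wrist');b=cap('side');a=cap('scene')
P=[.562,.296,.06]
cr=lambda c,s:(lambda p:cv2.resize(c['image'][max(0,int(p[1])-s*3):max(0,int(p[1])-3*s)+6*s,int(p[0])-4*s:int(p[0])+4*s],(400,300),interpolation=cv2.INTER_CUBIC))(proj(c,P))
cv2.imwrite('pics/fin.png',np.vstack([np.hstack([cr(c,15),cr(a,10)]),np.hstack([cr(b,10),cv2.resize(a['image'],(400,300))])]))
E
```

```text
(no output)
```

View pics/fin.png

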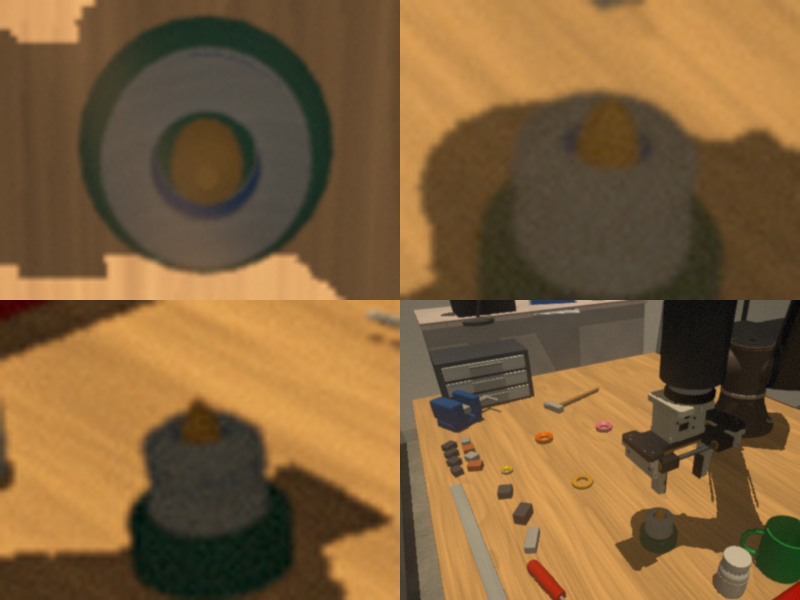

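Both washers lie flat around the post, with the dome up on top (wrist crop (206,160)); the brass ring is untouched at (582,482). Handing in.

```bash
python3 -c "
from plant import r
print(r.close_job())"
```

```text
the job is handed in; nothing more can be done
None
```

The job is handed in: the hollow-up washer went on the arbor first and the dome-up washer on top of it. The last pictures show both lying flat around the post and the brass ring untouched; the arm had finished moving at 18.4 s of the 64 s allowed. I got no verdict back.

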